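# Close the ratchet book rack on the books

### The job

Some books were taken from the rack on the bedroom chest, so the remaining two stand loose. Press the orange ratchet release on top of the sliding jaw until it snaps down, then push the jaw from behind, gently, along its bar until its cork face rests against the green book. Only press and push with the fingers: do not lift or tip anything, do not shove the books and marble block along, leave everything else where it stands, and take your hand away at the end.

Things in the scene. Friction and masses are not known exactly. Their poses are not given: they have to be found in the camera images.
- rack: Fixed book rack: light wood plank 400 x 130 x 12 mm with an inlaid toothed steel bar along its middle, its top 12 mm above the table. Origin: centre of the underside. Its x axis runs along the bar: the sliding jaw is at the +x end, the books stand at the -x end; z up.
- jaw (a joint): Travel of the sliding jaw along the bar, in m: grows as the jaw moves towards the books (rack -x); 0 is its far end, 0.20 its limit (the books are met well before). Locked both ways by the ratchet until the release is down; do not force it (it has about 2 mm of play in the teeth). Unlocked, it slides with about 2 to 4 N and stays where left.
- jaw_face (a point): Centre of the cork-faced front of the jaw's dark steel plate (plate 8 mm thick along x, 110 mm wide, from 14 to 105 mm above the table); this point is 50 mm above the table. Axes as the rack's; the face looks to -x.
- jaw_rear (a point): Centre of the flat rear face of the jaw's grey carriage, 98 mm behind the cork face (+x side), 33 mm above the table; the face is 70 mm wide (rack y) and spans 15 to 50 mm above the table: push here, towards rack -x. The carriage is a block 90 mm long (x), 70 mm wide, top 50 mm above the table. The plate, before it, and two thin ribs (up to 83 mm high, 30 mm to either side of the middle) stand on its front part.
- release (a joint): Orange release button, in m: 0 = up (locked), about 0.008 = fully down (unlocked). Needs about 8 to 9 N at first, snaps down by itself past half way and stays down.
- release_top (a point): Centre of the flat top of the orange release button (30 mm across, axis vertical), which stands 12 mm proud of the carriage when up and 4 mm when down; 33 mm before the carriage's rear face and 57 mm behind the plate.
- block: Whitish marble bookend, 50 mm along rack x, 100 wide, 120 high, 0.9 kg, loose, standing on the rack at the -x end of the row. Origin: centre of underside.
- book_a: Blue book standing upright next to the block: 34 mm thick (rack x), 115 deep, 175 high, loose. Origin: centre of underside.
- book_b: Green book standing upright, the last of the row and nearest the jaw: 28 mm thick (rack x), 110 deep, 160 high, loose. Origin: centre of underside.
- book_face (a point): Point on the green book's cover that looks to the jaw (rack +x), 50 mm above the book's underside; the jaw's cork face is to end up against this cover.
- vase_a: Glass bottle vase with a twig, 56 mm across, 170 high (twig to 310), loose bystander. Origin: centre of underside.
- vase_b: Another such vase, loose bystander.
- mug: White mug, 80 mm across, 90 high, loose bystander. Origin: centre of underside.
- clock: White digital alarm clock 60 x 130 x 65 mm (to 69 over its button), loose bystander. Origin: centre of underside.
- cream: Blue cream jar, 52 mm across, 50 high, loose bystander close beside the rack. Origin: centre of underside.
- case: Brown spectacle case 160 x 58 x 35 mm, loose bystander close beside the rack. Origin: centre of underside; long side along its x.
- candle: White ceramic candle, 72 mm across, 75 high (wick to 85), loose bystander. Origin: centre of underside.
There are look-alikes about, which are no part of the job. What is shaped like the book_a but pink is not meant.

How it is judged:
By the outcome, as a careful person would: the job done as asked, in the order asked, and still so for the second after the job is handed in, with the robot touching nothing.
It also fails if it takes over 40 s, if anything falls off the work surface, if the arm or the gripper's body presses on something with over 40 N, if the wrist force passes 120 N, or if a joint passes its speed limit or range.

### The arm

A 6-joint arm with a two-finger parallel gripper is mounted at the origin on the work surface. World frame = base frame: x ahead of the robot, y to its left, z up, the work surface at z = 0. Lengths are in m, angles in rad, forces in N, time in s.
With the tool pointing down it reaches from about 0.325 to 0.75 m from the base axis. Payload 7.6 kg.
Tool frame: the origin (TCP) lies on the centre line of the jaws, within the pads' length; the fingertips stand r.tip_extent ahead of it and the grasp point (between the pads) lies 11 mm behind it (r.tip_extent is the distance from the TCP to the fingertips, in m); z points along the fingers, y is the line along which they close (so a half turn about z gives the same grasp; the last joint's range is limited). The gripper opens to 85 mm and grips with 20 to 120 N. Pads are 22 mm wide; open, the fingers measure 114 mm over their backs; the gripper's body (76 mm by 85 mm) begins 54 mm behind the grasp point. The pads swing forward as they close: fully open they stand 13 mm farther back than shut.
Start: joints at [1.28, 0.052, 1.401, -0, 1.689, -0.07], TCP at [0.115, 0.512, 0.239] pointing down, gripper open.
Joint ranges: [-2.9, 2.9], [-0.91, 2.17], [0.12, 2.37], [-1.06, 4.2], [0.26, 2.73], [-2.93, 2.93]. Speed limits (rad/s): [2.57, 2.57, 3.01, 3.14, 3.14, 3.14].

### API

Orientations are given as a rotation vector (axis times angle).
In Python, from bench import r gives the robot as it stands.
- The arm moves only by the tool step_arm, never from a script. Its argument "deltas" is a list of rows, each a list of 4 numbers: the shift along the world's x, y, z in mm, then the turn about the world's z in degrees. In form: [[x, y, z, yaw], ...]. A call has 1 to 5 rows; each row is the pose to reach, as a shift and turn from the pose commanded when the call began; what a row does not reach only later rows make up. A row lasts 1/8 s, in which the tool goes at most 62.5 mm and 10.7 degrees, less where a joint would pass 70% of its speed; a pose out of reach is approached as far as the arm can. A call with a gripper value outside its range is refused whole. "grip" is the opening, from 0 (shut) to 1 (fully open), set as the call begins (left out, the last holds). The fingers move at their own pace and stop on an object; "force" is the grip in N (left out, the last holds). Time passes only in rows, so rows that repeat a pose let the fingers close. It gives the time, the measured TCP pose, the force, the opening and the grip force at its end, in the units of the state.
- r.observe(): the state, without advancing time (a new reading comes with each control period).
- r.capture(name): name is "side" or "top" or "wrist"; returns a dict with "frame" (384x512x3 uint8, red, green, blue), "fx", "fy", "cx", "cy" (pixels), "k1" (the pictures are not rectified: a ray, as slopes to the right and down, at radius r is drawn at 1 + k1 r^2 times it, then the intrinsics apply), "rvec" (rotation vector, rad) and "tvec" (3), from world to camera coordinates, as OpenCV has them; the wrist camera has in their place "mount" (4x4, takes a point from camera to tool coordinates, whose origin is the TCP and whose axes are the flange's). Camera axes: x right, y down, z forward; pixel columns grow to the right and rows downward; lengths in m; the calibration is good to about 2 mm. A picture is of the moment at which its call begins: read the wrist's pose just before it. There is no depth.
- r.close_job(): hands the job in; it is judged then, once.
Trained networks look in the newest picture that a camera, given by its name, has taken for a name from the list of things; names that differ only in an ending like _2 or _b are one class to them, and where a whole thing is asked for, a point or a joint stands for the part that bears it (a point fixed in the world has none). Each returns a list of dicts, best first, with "conf" (0 to 1); they miss things now and then, are a little off and sometimes report something else, mostly with a low value. They report only what shows in the picture. A call takes as long as a camera call. They do not tell look-alikes from the thing itself.
- r.silhouettes(query, camera): "pixels" (384x512 bool, what is visible of it).
- r.spot_point(query, camera): "centre" ([x, y, z] in m, in the coordinates of the camera as it stood for that picture, good to about 4 mm: a listed point, or the origin of a listed thing).
The state is a dict: "t": time; "q": joint angles; "qvel": joint speeds; "joint_torque": joint torques, N m; "eef_pos": TCP position; "tcp_rot": TCP orientation; "force": force on the tool from outside, world axes, zero at the start; "ft_torque": the same for the moment, N m; "opening": finger opening in m; "grip_force": force on a finger pad.
Only numpy, scipy, OpenCV 4.12 (cv2) and the standard library are available. Lean on these libraries where they do the work, as an engineer would, in place of code of your own. Each camera call takes 0.05 s, during which the arm holds its last target. There are 200 camera calls.

## Working session

There is one attempt and no reset: what is moved stays moved. The work goes in short steps, Python scripts to look and compute and a tool call to move; the robot and the scene stay as the last step left them, time stands still between calls to the robot, and variables do not carry over. Pictures are saved under pics/ and viewed, at most 12 in all, crops included, and the job is handed in when it is done.

Besides the shell and the picture viewer there is one more tool, called after "Emit:" by a JSON object that holds its "fn" and its "kwargs". step_arm: Moves the arm, as the interface text tells. Its arguments: {"type":"object","properties":{"deltas":{"type":"array"},"grip":{"type":"number"},"force":{"type":"number"}},"required":["deltas"]}

```bash
mkdir -p pics; cat > h.py <<'E'
from bench import r
import numpy as np, cv2
from scipy.spatial.transform import Rotation as R
def cap(n):
    s=r.observe(); c=r.capture(n)
    if n=='wrist':
        T=np.eye(4);T[:3,:3]=R.from_rotvec(s['tcp_rot']).as_matrix();T[:3,3]=s['eef_pos'];T=T@np.array(c['mount'])
    else:
        M=np.eye(4);M[:3,:3]=R.from_rotvec(c['rvec']).as_matrix();M[:3,3]=np.array(c['tvec']).ravel();T=np.linalg.inv(M)
    return c,T
def pts(q,n,T):
    return [(round(d['conf'],2),np.round(T[:3,:3]@np.array(d['centre'])+T[:3,3],4).tolist()) for d in r.spot_point(q,n)]
def proj(c,T,p):
    x=np.linalg.inv(T)@np.append(p,1);a=x[:2]/x[2];a=a*(1+c['k1']*(a@a));return a*[c['fx'],c['fy']]+[c['cx'],c['cy']]
def ray(c,T,uv):
    a=(np.array(uv,float)-[c['cx'],c['cy']])/[c['fx'],c['fy']];b=a.copy()
    for _ in range(20): b=a/(1+c['k1']*(b@b))
    return T[:3,3],T[:3,:3]@np.append(b,1)
def atz(c,T,uv,z):
    o,d=ray(c,T,uv);return o+d*(z-o[2])/d[2]
def save(n,f): cv2.imwrite('pics/'+n,f[:,:,::-1])
E
python3 - <<'E'
from h import *
for n in ['side','top']:
    c,T=cap(n);save(n+'0.png',c['frame']);print(n,T[:3,3].round(3))
    for q in ['rack','jaw_face','jaw_rear','release_top','block','book_a','book_b','book_face','cream','case','candle','mug','clock','vase_a']:
        print(q,[(a,b,proj(c,T,b).round().tolist()) for a,b in pts(q,n,T)[:4]])
print(r.tip_extent, r.observe())
E
```

```text
side [0.384 0.694 0.873]
rack [(0.88, [0.5615, 0.0658, -0.0019], [247.0, 225.0])]
jaw_face [(0.58, [0.5702, 0.1462, 0.0503], [236.0, 237.0])]
jaw_rear [(0.92, [0.5708, 0.249, 0.0356], [224.0, 274.0])]
release_top [(0.43, [0.5731, 0.2157, 0.0637], [226.0, 256.0])]
block []
book_a [(0.94, [0.3236, -0.1519, 0.0007], [339.0, 185.0]), (0.74, [0.5603, -0.0218, 0.0122], [255.0, 199.0]), (0.69, [0.4268, -0.2667, 0.0062], [312.0, 153.0]), (0.67, [0.3737, -0.4503, 0.0005], [334.0, 123.0])]
book_b [(0.94, [0.3236, -0.1519, 0.0007], [339.0, 185.0]), (0.74, [0.5603, -0.0218, 0.0122], [255.0, 199.0]), (0.69, [0.4268, -0.2667, 0.0062], [312.0, 153.0]), (0.67, [0.3737, -0.4503, 0.0005], [334.0, 123.0])]
book_face [(0.84, [0.5573, -0.0097, 0.0607], [255.0, 192.0])]
cream [(0.52, [0.6761, -0.0112, -0.0005], [216.0, 198.0])]
case [(0.94, [0.4402, 0.0221, 0.0003], [292.0, 221.0]), (0.54, [0.6756, -0.0156, 0.0017], [217.0, 196.0])]
candle [(0.56, [0.4217, 0.453, 0.0024], [264.0, 382.0])]
mug [(0.74, [0.3723, -0.4474, 0.0012], [334.0, 124.0])]
clock [(0.73, [0.5699, -0.414, 0.0011], [278.0, 121.0])]
vase_
[... 1349 characters left out ...]
53.0])]
0.008 {'t': 1.5, 'q': array([ 1.27972525e+00,  5.21690523e-02,  1.40067849e+00,  2.41400579e-05,
        1.68860350e+00, -7.03102755e-02]), 'qvel': array([ 1.62216995e-03, -1.04476462e-03, -4.67110685e-05,  2.59680249e-04,
       -1.91952309e-03,  7.06482523e-04]), 'joint_torque': array([ 2.72558564e-04, -3.81530213e+01, -3.60308826e+01, -2.73930169e-05,
        1.91233012e-04, -2.31800311e-05]), 'eef_pos': array([0.1149438 , 0.5122875 , 0.23935042]), 'tcp_rot': array([3.46061878e-01, 3.12247238e+00, 2.25602375e-04]), 'force': array([-0.16829435,  0.3309314 ,  0.09970568]), 'ft_torque': array([-0.00284065,  0.04650188, -0.00619844]), 'grip_force': 0.0, 'opening': 0.08569655976264652}
```

View pics/side0.png

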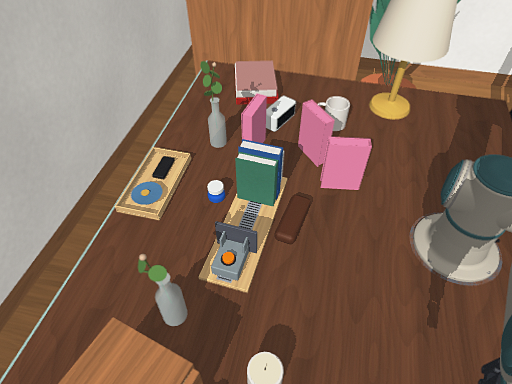

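View pics/top0.png

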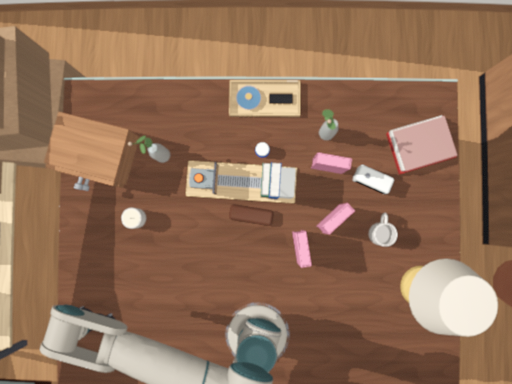

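Side view: the rack runs from (225,280) to (270,185). The orange release is at (228,257), the green book at (260,175) with the blue one behind it, and the block is hidden behind both. The top view shows the same row: release (199,179), books about (268,181), marble (287,184).

Possible confusions:
- **Books:** pink look-alikes at side (255,120), (316,133) and (345,165). The green book I want is in the rack at (260,175).
- **Orange release:** only the button at (228,257). The blue disc and the phone at (150,190) don't match.
- **Jaw:** only the one at (230,255).

I'll move above the jaw and check with a wrist close-up.

Emit:
{"fn": "step_arm", "kwargs": {"deltas": [[50,-31,10,2],[100,-62,20,4],[150,-93,20,6],[200,-124,20,8],[250,-155,20,10]], "grip": 0}}

```text
t: 2.12
eef_pos: [0.3664, 0.356, 0.2596]
tcp_rot: [0.071, 3.14, 0.001]
force: [-0.1, 0.3, -0.7]
opening: -0.0002
grip_force: 0.0
```

Emit:
{"fn": "step_arm", "kwargs": {"deltas": [[50,-31,0,0],[100,-62,0,0],[150,-93,0,0],[205,-127,0,0],[205,-127,0,0]]}}

```text
t: 2.75
eef_pos: [0.5724, 0.2273, 0.2574]
tcp_rot: [-0.08, -3.138, 0.002]
force: [-0.9, 0.7, -1.4]
opening: 0.0002
grip_force: 0.0
```

```bash
python3 - <<'E'
from h import *
s=r.observe();print(s['eef_pos'],s['tcp_rot'],s['force'],s['opening'],r.tip_extent)
for n in ['wrist','top','side']:
    c,T=cap(n)
    if n=='wrist':save('w1.png',c['frame']);print(T.round(3))
    for q in ['rack','jaw_face','jaw_rear','release_top','book_face','book_b','block','cream','case']:
        print(n,q,[(a,b,proj(c,T,b).round().tolist()) for a,b in pts(q,n,T)[:2]])
E
```

```text
[0.57239421 0.22728429 0.25736248] [-8.03197968e-02 -3.13842357e+00  2.13675553e-03] [-0.93392423  0.71379821 -1.41310756] 0.00016457803810189688 0.008
[[ 0.051  0.954  0.295  0.497]
 [ 0.999 -0.048 -0.016  0.231]
 [-0.001  0.295 -0.955  0.392]
 [ 0.     0.     0.     1.   ]]
wrist rack [(0.7, [0.5567, 0.064, 0.0001], [141.0, 158.0]), (0.48, [0.4246, 0.4495, 0.0001], [418.0, 44.0])]
wrist jaw_face [(0.72, [0.4355, 0.0236, -0.0011], [98.0, 70.0]), (0.7, [0.5655, 0.1528, 0.0516], [195.0, 168.0])]
wrist jaw_rear [(0.61, [0.5699, 0.2502, 0.0352], [272.0, 165.0])]
wrist release_top [(0.91, [0.567, 0.2161, 0.0642], [245.0, 169.0])]
wrist book_face [(0.58, [0.557, -0.0146, 0.0615], [61.0, 170.0]), (0.39, [0.5659, 0.1514, 0.0533], [194.0, 169.0])]
wrist book_b [(0.73, [0.5553, -0.0243, 0.0118], [77.0, 162.0])]
wrist block []
wrist cream [(0.83, [0.6767, -0.0153, -0.0027], [106.0, 235.0])]
wrist case [(0.69, [0.4355, 0.0257, -0.0032], [100.0, 70.0])]
top rack [(0.75, [0.5629, 0.0636, -0.0023], [241.0, 181.0])]
top jaw_face [(0.81, [0.5657, 0.1459, 0.0479], [217.0, 179.0]), (0.71, [0.6614, 0.3
[... 353 characters left out ...]

top cream [(0.56, [0.6745, -0.016, -0.0019], [263.0, 151.0])]
top case []
side rack [(0.68, [0.5659, 0.0606, -0.0002], [246.0, 223.0])]
side jaw_face [(0.59, [0.5701, 0.1488, 0.0489], [235.0, 238.0])]
side jaw_rear [(0.61, [0.5704, 0.2472, 0.0367], [224.0, 273.0]), (0.54, [0.5598, -0.0244, 0.014], [255.0, 198.0])]
side release_top [(0.43, [0.5722, 0.2134, 0.0608], [227.0, 256.0])]
side book_face [(0.87, [0.5592, -0.0107, 0.0608], [254.0, 191.0]), (0.27, [0.657, 0.3547, 0.0032], [176.0, 312.0])]
side book_b [(0.94, [0.561, -0.0215, 0.0141], [255.0, 199.0]), (0.8, [0.3229, -0.15, 0.0003], [339.0, 185.0])]
side block []
side cream []
side case [(0.93, [0.4392, 0.0236, 0.0011], [292.0, 222.0])]
```

View pics/w1.png

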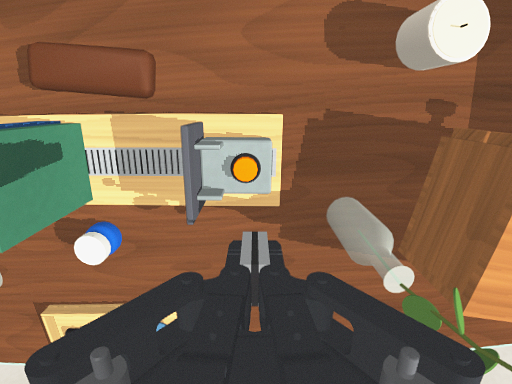

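The wrist view confirms the choice: orange button at (245,168) behind the dark plate at (192,172), and the green book at the far left. Next I'll come down to just above the button.

Emit:
{"fn": "step_arm", "kwargs": {"deltas": [[-3,-6,-50,0],[-3,-12,-100,0],[-3,-12,-150,0],[-3,-12,-178,0],[-3,-12,-178,0]]}}

```text
t: 4.88
eef_pos: [0.5655, 0.2178, 0.0786]
tcp_rot: [-0.073, -3.136, 0.003]
force: [-0.1, -0.1, 0.2]
opening: -0.0001
grip_force: 0.0
```

```bash
python3 - <<'E'
from h import *
s=r.observe();print(s['eef_pos'],s['tcp_rot'],s['force'])
c,T=cap('wrist');print(pts('release_top','wrist',T),pts('jaw_rear','wrist',T))
m=r.silhouettes('release','wrist')
print([(d['conf'],np.argwhere(d['pixels']).mean(0)[::-1],d['pixels'].sum()) for d in m][:2])
print(proj(c,T,s['eef_pos']-[0,0,.008]),proj(c,T,[.569,.215,.062]))
save('w2.png',c['frame'])
E
```

```text
[0.56545446 0.21778443 0.07863301] [-7.25802915e-02 -3.13554113e+00  2.65130868e-03] [-0.10781777 -0.10230787  0.17569264]
[(0.63, [0.5662, 0.2143, 0.0636])] [(0.78, [0.5703, 0.2504, 0.0355])]
[(0.62, array([249.42239186, 227.89694656]), np.int64(786))]
[254.86421825 244.85780652] [250.55227413 243.62323545]
```

View pics/w2.png

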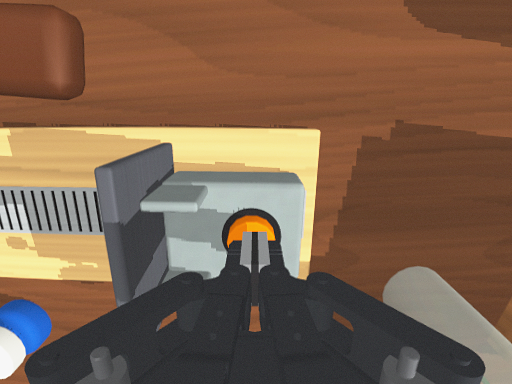

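The fingers are nearly over the button (ring centre about (251,235)); the fingertips come down about 3 mm from its centre. I'll press slowly.

Emit:
{"fn": "step_arm", "kwargs": {"deltas": [[2,-3,-3,0],[2,-3,-6,0],[2,-3,-8,0],[2,-3,-9,0],[2,-3,-10,0]]}}

```text
t: 5.7
eef_pos: [0.5689, 0.2154, 0.0713]
tcp_rot: [0.072, 3.141, 0.0]
force: [-0.0, -0.1, 0.7]
opening: -0.0001
grip_force: 0.0
```

Emit:
{"fn": "step_arm", "kwargs": {"deltas": [[0,0,-1,0],[0,0,-2,0],[0,0,-3,0],[0,0,-4,0],[0,0,-4,0]]}}

```text
t: 6.32
eef_pos: [0.5692, 0.2156, 0.07]
tcp_rot: [0.072, 3.14, 0.001]
force: [-8.6, -1.4, 13.7]
opening: -0.0001
grip_force: 7.2
```

Emit:
{"fn": "step_arm", "kwargs": {"deltas": [[0,0,0,0]]}}

```text
t: 6.45
eef_pos: [0.5692, 0.2156, 0.07]
tcp_rot: [0.072, 3.14, 0.001]
force: [-7.8, -2.0, 14.3]
opening: 0.0001
grip_force: 7.2
```

```bash
python3 - <<'E'
from h import *
s=r.observe();print(s['eef_pos'],s['tcp_rot'],s['force'],s['ft_torque'])
c,T=cap('wrist');print(pts('release_top','wrist',T),pts('jaw_rear','wrist',T))
a=c['frame'][130:330,150:350]
c,T=cap('side');b=c['frame'][180:300,160:280]
save('p3.png',np.hstack([cv2.resize(a,(400,400)),cv2.resize(b,(400,400),interpolation=cv2.INTER_CUBIC)]))
E
```

```text
[0.56915288 0.21562808 0.06998053] [7.22168467e-02 3.13965713e+00 1.25582757e-03] [-7.81116286 -2.02944204 14.318827  ] [-0.27616065  1.40393605 -0.01167401]
[(0.65, [0.569, 0.2158, 0.0628])] [(0.92, [0.5728, 0.2484, 0.0346])]
```

View pics/p3.png

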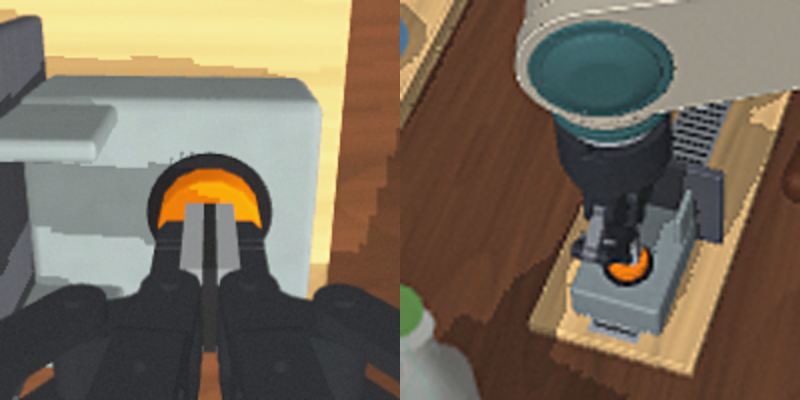

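The fingers rest on the button, but about 5 mm too far towards +x: the button disc is centred near crop (210,220), the fingertips near (210,245). It hasn't snapped. I'll lift, re-centre and press again.

Emit:
{"fn": "step_arm", "kwargs": {"deltas": [[0,0,4,0],[0,0,8,0],[-5,-1,8,0],[-5,-1,8,0]]}}

```text
t: 7.15
eef_pos: [0.5635, 0.2142, 0.0749]
tcp_rot: [-0.073, -3.14, 0.0]
force: [-0.6, -0.2, -0.3]
opening: 0.0001
grip_force: 0.0
```

Emit:
{"fn": "step_arm", "kwargs": {"deltas": [[0,0,-3,0],[0,0,-5,0],[0,0,-6,0],[0,0,-7,0],[0,0,-8,0]]}}

```text
t: 7.78
eef_pos: [0.564, 0.2144, 0.0699]
tcp_rot: [0.072, 3.14, 0.0]
force: [-10.4, -3.2, 19.6]
opening: 0.0003
grip_force: 9.8
```

Emit:
{"fn": "step_arm", "kwargs": {"deltas": [[1,0,-1,0],[2,0,-2,0],[2,0,-2,0]]}}

```text
t: 8.15
eef_pos: [0.566, 0.2142, 0.065]
tcp_rot: [-0.073, -3.141, 0.0]
force: [0.6, -0.8, 0.2]
opening: -0.0003
grip_force: 0.0
```

```bash
python3 - <<'E'
from h import *
s=r.observe();print(s['eef_pos'],s['tcp_rot'],s['force'],s['ft_torque'],s['q'],s['joint_torque'])
c,T=cap('wrist');print(pts('release_top','wrist',T),pts('jaw_rear','wrist',T))
a=c['frame'][130:330,50:350]
c,T=cap('side');b=c['frame'][200:290,180:270]
save('p4.png',np.hstack([cv2.resize(a,(480,320)),cv2.resize(b,(320,320),interpolation=cv2.INTER_CUBIC)]))
E
```

```text
[0.56595296 0.21424641 0.06496343] [-7.26506572e-02 -3.14062926e+00  3.64067307e-05] [ 0.57302326 -0.75136003  0.19452073] [-0.02252656 -0.04414697 -0.00046612] [ 3.00864532e-01  3.94321260e-01  1.35976077e+00  1.75449069e-05
  1.38763480e+00 -1.22367821e+00] [ 6.38636202e-02 -4.94250369e+01 -3.36850441e+01  2.11519597e-02
  3.74394294e-02 -2.74555154e-03]
[(0.58, [0.5663, 0.2168, 0.0555])] [(0.7, [0.5717, 0.2518, 0.037])]
```

View pics/p4.png

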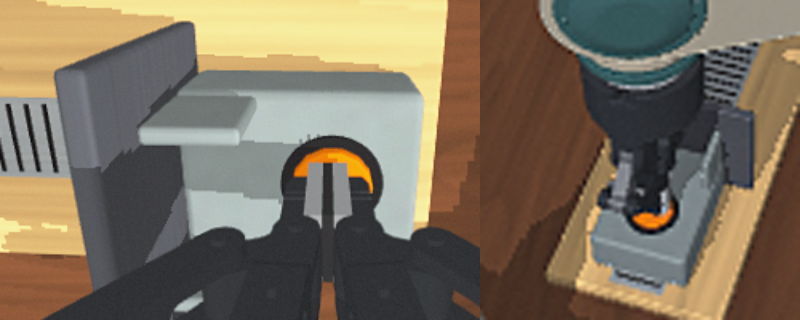

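It snapped down: the button now measures z≈0.055 and the contact force is gone. Next I'll lift and go round behind the carriage.

Emit:
{"fn": "step_arm", "kwargs": {"deltas": [[0,0,20,0],[0,0,40,0],[3,40,40,0],[5,76,40,0],[5,76,20,0]]}}

```text
t: 8.98
eef_pos: [0.5722, 0.2931, 0.0887]
tcp_rot: [0.068, 3.135, 0.005]
force: [-0.0, -0.5, -0.1]
opening: 0.0
grip_force: 0.0
```

Emit:
{"fn": "step_arm", "kwargs": {"deltas": [[0,0,-25,0],[0,0,-49,0],[0,0,-49,0]]}}

```text
t: 9.35
eef_pos: [0.5697, 0.2889, 0.0342]
tcp_rot: [-0.074, -3.137, 0.003]
force: [-0.2, 0.1, -0.1]
opening: -0.0003
grip_force: 0.0
```

```bash
python3 - <<'E'
from h import *
s=r.observe();print(s['eef_pos'],s['force'])
for n in ['wrist','top','side']:
    c,T=cap(n)
    if n=='wrist': save('w5.png',c['frame'])
    for q in ['jaw_face','jaw_rear','release_top','book_face','book_b','rack']:
        print(n,q,pts(q,n,T)[:2])
E
```

```text
[0.56974428 0.28886566 0.03418917] [-0.16958555  0.09762351 -0.12980225]
wrist jaw_face []
wrist jaw_rear [(0.77, [0.573, 0.248, 0.0357])]
wrist release_top [(0.67, [0.5668, 0.2154, 0.055])]
wrist book_face []
wrist book_b []
wrist rack []
top jaw_face [(0.74, [0.5658, 0.1483, 0.0476])]
top jaw_rear [(0.9, [0.5661, 0.2454, 0.0353]), (0.53, [0.7428, -0.2511, 0.007])]
top release_top [(0.43, [0.5618, 0.2121, 0.0537]), (0.3, [0.5667, 0.2474, 0.0312])]
top book_face []
top book_b [(0.85, [0.3177, -0.1562, 0.0031]), (0.72, [0.558, -0.0255, 0.0103])]
top rack [(0.7, [0.5636, 0.0613, -0.0003])]
side jaw_face [(0.74, [0.5721, 0.1503, 0.049])]
side jaw_rear [(0.68, [0.5723, 0.2518, 0.0347])]
side release_top []
side book_face [(0.7, [0.5587, -0.0088, 0.0618])]
side book_b [(0.81, [0.5588, -0.0229, 0.0121]), (0.73, [0.6235, -0.254, 0.0043])]
side rack [(0.63, [0.5643, 0.0669, 0.0]), (0.15, [0.4396, 0.0244, 0.0011])]
```

View pics/w5.png

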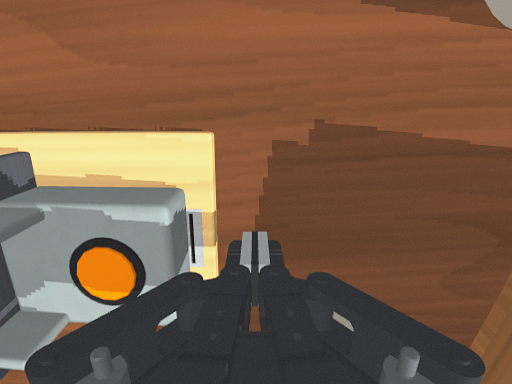

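The carriage's rear edge is at column 187 and the shut fingers at (255,240), clear behind it and level with it. Now I'll push gently.

Emit:
{"fn": "step_arm", "kwargs": {"deltas": [[-0.5,-12,1,0],[-1,-20,1,0],[-1,-24,1,0],[-1,-28,1,0],[-1.5,-32,1,0]]}}

```text
t: 11.02
eef_pos: [0.5697, 0.2584, 0.0375]
tcp_rot: [0.072, 3.14, 0.001]
force: [1.5, 2.2, -0.3]
opening: -0.0002
grip_force: 0.8
```

Emit:
{"fn": "step_arm", "kwargs": {"deltas": [[0,-5,0,0],[-0.5,-11,0,0],[-1,-17,0,0],[-1,-23,0,0],[-1,-29,0,0]]}}

```text
t: 11.65
eef_pos: [0.5682, 0.2289, 0.0373]
tcp_rot: [-0.073, -3.14, -0.0]
force: [-0.7, 2.5, 0.6]
opening: 0.0
grip_force: 0.9
```

Emit:
{"fn": "step_arm", "kwargs": {"deltas": [[0,-8,0,0],[-1,-17,0,0],[-1,-26,0,0],[-2,-35,0,0],[-2,-44,0,0]]}}

```text
t: 12.28
eef_pos: [0.5662, 0.1846, 0.0372]
tcp_rot: [-0.073, -3.14, -0.0]
force: [-1.7, 1.3, -0.5]
opening: -0.0002
grip_force: 1.0
```

Emit:
{"fn": "step_arm", "kwargs": {"deltas": [[0,-8,0,0],[-1,-17,0,0],[-1,-26,0,0],[-2,-33,0,0],[-2,-38,0,0]]}}

```text
t: 12.9
eef_pos: [0.5645, 0.1468, 0.0374]
tcp_rot: [0.073, 3.141, 0.0]
force: [0.3, 1.8, -0.0]
opening: 0.0
grip_force: 0.9
```

```bash
python3 - <<'E'
from h import *
s=r.observe();print(s['eef_pos'],s['force'])
for n in ['wrist','top','side']:
    c,T=cap(n)
    if n=='side': b=cv2.resize(c['frame'][120:280,180:340],(400,400),interpolation=cv2.INTER_CUBIC)
    if n=='wrist': a=cv2.resize(c['frame'],(400,400))
    for q in ['jaw_face','jaw_rear','release_top','book_face','book_b','book_a','block']:
        print(n,q,pts(q,n,T)[:2])
save('p6.png',np.hstack([a,b]))
E
```

```text
[0.56445284 0.1467573  0.03737402] [ 0.29495995  1.82606536 -0.0338728 ]
wrist jaw_face [(0.95, [0.5574, 0.0393, 0.0534])]
wrist jaw_rear [(0.65, [0.5638, 0.1348, 0.0347])]
wrist release_top [(0.74, [0.5603, 0.0993, 0.0564])]
wrist book_face []
wrist book_b []
wrist book_a []
wrist block []
top jaw_face [(0.97, [0.5561, 0.03, 0.0503]), (0.25, [0.434, 0.0236, -0.0012])]
top jaw_rear [(0.86, [0.5615, 0.1311, 0.0346])]
top release_top []
top book_face []
top book_b [(0.78, [0.6199, -0.2532, -0.0016]), (0.7, [0.3227, -0.1562, 0.003])]
top book_a [(0.78, [0.6199, -0.2532, -0.0016]), (0.7, [0.3227, -0.1562, 0.003])]
top block [(0.83, [0.5456, -0.1, 0.0107]), (0.56, [0.3721, -0.448, 0.0024])]
side jaw_face [(0.8, [0.5639, 0.0295, 0.0493])]
side jaw_rear [(0.95, [0.5679, 0.1332, 0.0348]), (0.26, [0.4235, 0.4512, -0.0011])]
side release_top []
side book_face []
side book_b [(0.57, [0.322, -0.1517, 0.0013])]
side book_a [(0.57, [0.322, -0.1517, 0.0013])]
side block []
```

View pics/p6.png

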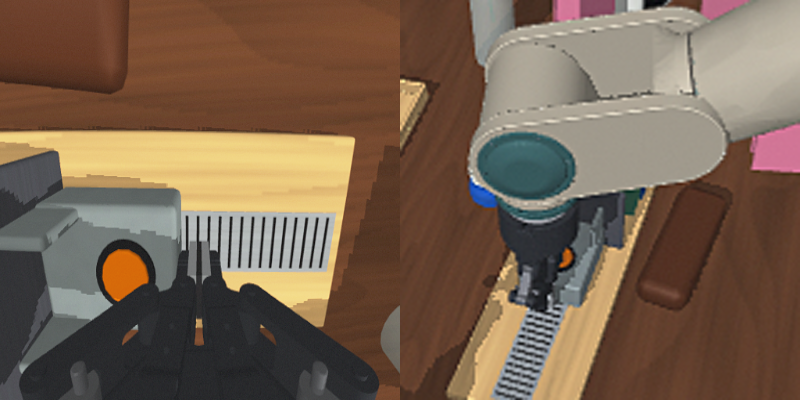

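The jaw has slid with the fingers: face at y≈0.034, button still down at wrist-crop (125,270). About 45 mm remains to the green book. I'll push on, then creep until the force rises.

Emit:
{"fn": "step_arm", "kwargs": {"deltas": [[0,-7,0,0],[-0.5,-14,0,0],[-1,-21,0,0],[-1,-27,0,0],[-1.5,-32,0,0]]}}

```text
t: 14.72
eef_pos: [0.563, 0.1148, 0.0373]
tcp_rot: [0.073, 3.141, 0.0]
force: [-0.2, 2.2, -0.4]
opening: 0.0
grip_force: 0.9
```

Emit:
{"fn": "step_arm", "kwargs": {"deltas": [[0,-2,0,0],[0,-3.5,0,0],[0,-5,0,0],[0,-6,0,0]]}}

```text
t: 15.22
eef_pos: [0.5629, 0.1093, 0.0373]
tcp_rot: [-0.072, -3.141, -0.0]
force: [-0.9, 1.4, 0.2]
opening: -0.0003
grip_force: 0.8
```

Emit:
{"fn": "step_arm", "kwargs": {"deltas": [[0,-1,0,0],[0,-2,0,0],[0,-3,0,0]]}}

```text
t: 15.6
eef_pos: [0.563, 0.1062, 0.0373]
tcp_rot: [-0.073, -3.141, -0.0]
force: [-0.8, 2.1, -0.4]
opening: 0.0003
grip_force: 0.8
```

```bash
python3 - <<'E'
from h import *
s=r.observe();print(s['eef_pos'],s['force'])
c,T=cap('top');print(pts('jaw_face','top',T)[:1])
f=c['frame'];save('p7.png',cv2.resize(f[150:215,180:310],(800,400),interpolation=cv2.INTER_CUBIC))
E
```

```text
[0.56295231 0.10622804 0.03732289] [-0.80027598  2.08366442 -0.35523822]
[(0.72, [0.5573, -0.0076, 0.05])]
```

View pics/p7.png

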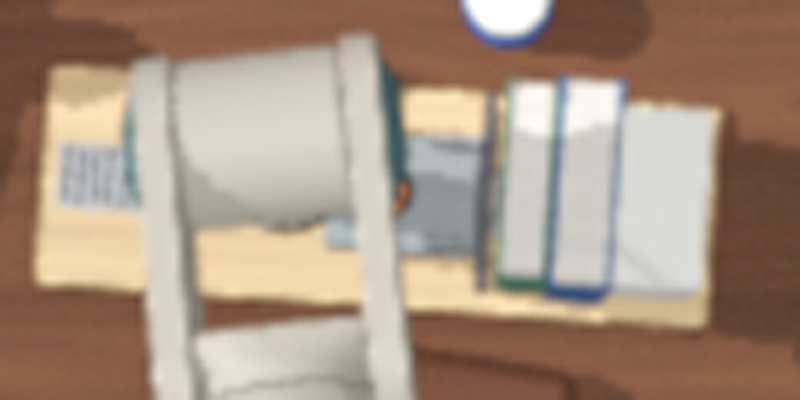

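The top crop shows the plate at column 485 and the green cover at about 498, so only a few millimetres remain.

Emit:
{"fn": "step_arm", "kwargs": {"deltas": [[0,-0.7,0,0],[0,-1.4,0,0],[0,-2,0,0]]}}

```text
t: 16.08
eef_pos: [0.5629, 0.1043, 0.0373]
tcp_rot: [-0.073, -3.141, -0.0]
force: [-1.6, 2.0, -0.2]
opening: -0.0002
grip_force: 0.8
```

Emit:
{"fn": "step_arm", "kwargs": {"deltas": [[0,-0.5,0,0],[0,-1,0,0]]}}

```text
t: 16.32
eef_pos: [0.563, 0.1032, 0.0373]
tcp_rot: [-0.073, -3.141, -0.0]
force: [-1.3, 0.9, 0.2]
opening: -0.0005
grip_force: 0.8
```

Emit:
{"fn": "step_arm", "kwargs": {"deltas": [[0,-0.5,0,0],[0,-1,0,0]]}}

```text
t: 16.58
eef_pos: [0.563, 0.1023, 0.0373]
tcp_rot: [0.073, 3.141, 0.0]
force: [-0.7, 2.1, -0.4]
opening: 0.0
grip_force: 0.8
```

Emit:
{"fn": "step_arm", "kwargs": {"deltas": [[0,-0.5,0,0],[0,-1,0,0]]}}

```text
t: 16.82
eef_pos: [0.563, 0.1012, 0.0373]
tcp_rot: [0.073, 3.141, 0.0]
force: [-0.9, 0.8, -0.6]
opening: 0.0002
grip_force: 0.8
```

Emit:
{"fn": "step_arm", "kwargs": {"deltas": [[0,-0.5,0,0],[0,-1,0,0]]}}

```text
t: 17.08
eef_pos: [0.5629, 0.1006, 0.0373]
tcp_rot: [-0.072, -3.141, -0.001]
force: [-0.8, 3.5, 0.2]
opening: -0.0001
grip_force: 1.8
```

```bash
python3 - <<'E'
from h import *
s=r.observe();print(s['eef_pos'],s['force'],s['grip_force'])
c,T=cap('top');print(pts('jaw_face','top',T)[:1],pts('book_b','top',T),pts('block','top',T)[:1])
f=c['frame'];save('p8.png',cv2.resize(f[160:205,230:310],(800,450),interpolation=cv2.INTER_CUBIC))
E
```

```text
[0.56292863 0.10059568 0.03734032] [-0.81917451  3.48241325  0.22685361] 1.764799878001213
[(0.74, [0.5553, -0.0123, 0.0512])] [(0.85, [0.3197, -0.1504, 0.003]), (0.75, [0.4375, 0.0249, -0.0043]), (0.69, [0.5561, -0.026, 0.0099]), (0.64, [0.4261, -0.2687, 0.004]), (0.58, [0.6176, -0.2551, -0.0014]), (0.54, [0.5547, -0.0567, 0.0101])] [(0.56, [0.5468, -0.1029, 0.01])]
```

View pics/p8.png

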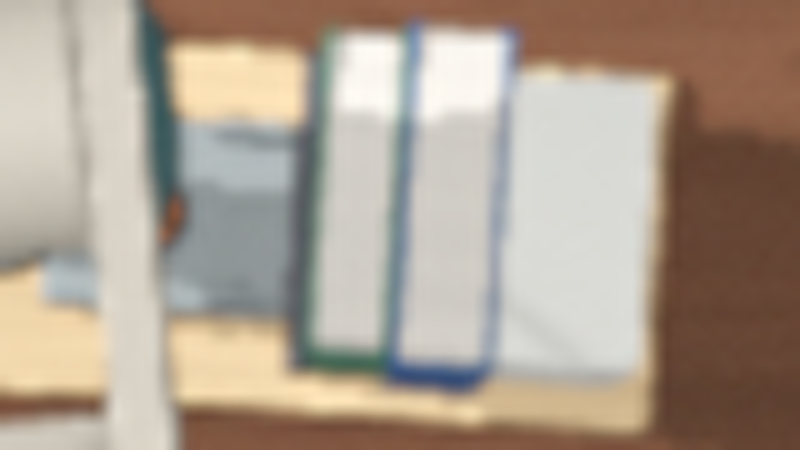

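The plate now meets the green cover at column 310. The push force has doubled and the finger lags its command, which means contact. One tiny push to confirm, then I'll back away.

Emit:
{"fn": "step_arm", "kwargs": {"deltas": [[0,-0.3,0,0],[0,-0.3,0,0]]}}

```text
t: 17.52
eef_pos: [0.5629, 0.1001, 0.0373]
tcp_rot: [-0.073, -3.141, -0.001]
force: [-1.5, 4.7, 0.7]
opening: -0.0007
grip_force: 2.0
```

Contact is confirmed at 4.7 N and still rising. Backing away straight, then up.

Emit:
{"fn": "step_arm", "kwargs": {"deltas": [[0,3,0,0],[0.5,12,0,0],[1.5,30,0,0],[2.5,50,20,0],[3,60,60,0]]}}

```text
t: 18.15
eef_pos: [0.5647, 0.1617, 0.0961]
tcp_rot: [-0.07, -3.137, 0.001]
force: [0.5, 0.1, 0.1]
opening: 0.0001
grip_force: 0.0
```

Emit:
{"fn": "step_arm", "kwargs": {"deltas": [[0,20,50,0],[0,40,100,0],[0,60,150,0],[0,60,150,0]]}}

```text
t: 18.65
eef_pos: [0.567, 0.2227, 0.253]
tcp_rot: [0.069, 3.132, 0.005]
force: [-0.3, -0.5, 0.0]
opening: 0.0002
grip_force: 0.0
```

```bash
python3 - <<'E'
from h import *
s=r.observe();print(s['eef_pos'],s['force'],s['t'])
im=[]
for n in ['side','wrist']:
    c,T=cap(n);im.append(c['frame'])
    for q in ['jaw_face','jaw_rear','release_top','book_face','book_b']:
        print(n,q,pts(q,n,T)[:2])
save('p9.png',np.hstack([cv2.resize(im[0][120:280,180:340],(400,400),interpolation=cv2.INTER_CUBIC),cv2.resize(im[1][100:300,0:200],(400,400))]))
E
```

```text
[0.56703493 0.22274305 0.2529775 ] [-0.29819159 -0.50452718  0.02652977] 18.65
side jaw_face [(0.8, [0.5603, -0.0151, 0.0519])]
side jaw_rear [(0.63, [0.5614, 0.088, 0.036]), (0.16, [0.4397, 0.0236, -0.0001])]
side release_top [(0.41, [0.5636, 0.0545, 0.0551])]
side book_face [(0.96, [0.5596, -0.0113, 0.0619]), (0.38, [0.5614, 0.0652, -0.0021])]
side book_b [(0.86, [0.3243, -0.15, 0.003]), (0.65, [0.4294, -0.2652, 0.006])]
wrist jaw_face [(0.59, [0.5556, -0.0088, 0.0522])]
wrist jaw_rear [(0.74, [0.5635, 0.089, 0.0348])]
wrist release_top [(0.62, [0.5569, 0.053, 0.0574])]
wrist book_face []
wrist book_b []
```

View pics/p9.png

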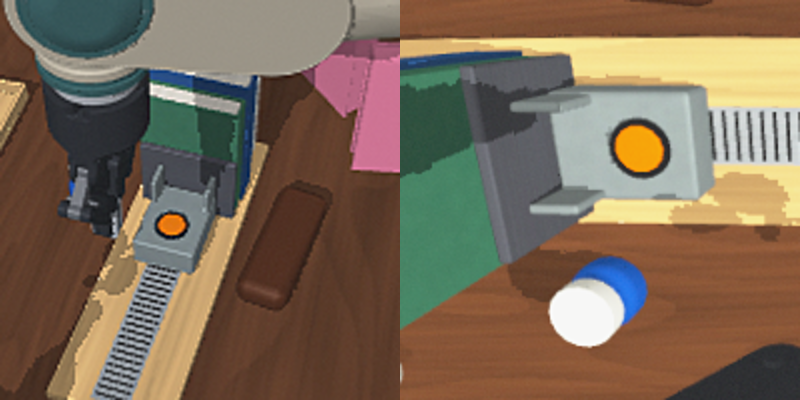

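Both views show the plate flush against the green book (left (190,180), right (490,160)) and the button down. The books stand upright, the cream jar and case look undisturbed, and the hand is clear. Handing in.

```bash
python3 -c "
from bench import r
print(r.close_job())"
```

```text
the job is handed in; nothing more can be done
None
```

The release is snapped down, the jaw's cork face rests against the green book with the books still upright, the hand is clear, and the job was handed in at about 19 s; no verdict came back.

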